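# Feed mounted specimens through the sprung gate into the loading slot

## Robot

A 6-joint arm with a two-finger parallel gripper is mounted at the origin on a cart in front of the work surface, level with it; the furniture and walls round the work are solid. World frame = base frame: x ahead of the robot, y to its left, z up, the work surface at z = 0. Lengths are in m, angles in rad, forces in N, time in s.
With the tool pointing down it reaches from about 0.325 to 0.775 m from the base axis. Payload 5.5 kg.
Tool frame: the origin (TCP) lies at the very end of the fingers, on their centre line; the grasp point (between the pads) lies behind it (r.pinch_z is the y of the grasp point in the tool frame, in m); y points along the fingers, x is the direction in which the jaws open and shut, and the axes are right-handed (so a half turn about y gives the same grasp; the last joint's range is limited). The gripper opens to 85 mm and grips with 20 to 120 N. Pads are 22 mm wide; open, the fingers measure 114 mm over their backs; the gripper's body (76 mm by 85 mm) begins 54 mm behind the grasp point. The pads swing forward as they close: fully open they stand 13 mm farther back than shut.
Start: joints at [1.249, 0.091, 1.231, -0, 1.82, -0.057], TCP at [0.157, 0.579, 0.231] pointing down, gripper open.
Joint ranges: [-2.87, 2.87], [-0.86, 2.18], [0.17, 2.46], [-1.51, 4.65], [0.06, 2.69], [-2.65, 2.65]. Speed limits (rad/s): [2.57, 2.57, 3.01, 3.14, 3.14, 3.14].

## Interface

Orientations are given as a unit quaternion [w, x, y, z].
In Python, from workcell import r gives the robot as it stands.
- The arm moves only by the tool send_rows, never from a script. Its argument "deltas" is text: rows parted by semicolons, each of 7 numbers parted by spaces: the shift along the tool's x, y, z in mm, then the turn, a rotation vector about the tool's x, y, z in degrees, then the closure, from 0 (fully open) to 1 (shut). A call has 1 to 10 rows; each row shifts and turns the commanded pose from where the row before left it, along the tool's axes as they then stand; what a row does not reach is not made up. A row lasts 1/10 s, in which the tool goes at most 50 mm and 8.59 degrees, less where a joint would pass 70% of its speed; a pose out of reach is approached as far as the arm can. A call with a gripper value outside its range is refused whole. The fingers move at their own pace and stop on an object; "newtons" is the grip in N (left out, the last holds). Time passes only in rows, so rows that do not move let the fingers close. It gives the time, the measured TCP pose, the force and the opening at its end, in the units of the state.
- r.read_state(): the state, without advancing time (a new reading comes with each control period).
- r.camera(name): name is "side" or "top" or "wrist"; returns a dict with "img" (420x560x3 uint8, blue, green, red), "camera_matrix" (3x3 intrinsics, pixels), "k1" (the pictures are not rectified: a ray, as slopes to the right and down, at radius r is drawn at 1 + k1 r^2 times it, then the intrinsics apply), "xyz" and "orientation" of the camera in the world; the wrist camera has in their place "hand_eye" (4x4, takes a point from camera to tool coordinates, whose origin is the TCP and whose axes are the tool frame's). Camera axes: x right, y up, looking along -z (the intrinsics and any distortion apply to the point x, -y, -z); pixel columns grow to the right and rows downward; lengths in m; the calibration is good to about 2 mm. A picture is of the moment at which its call begins: read the wrist's pose just before it. There is no depth.
- r.job_done(): hands the job in, once; it reports no verdict.
The state is a dict: "time": time; "joint_pos": joint angles; "joint_velocities": joint speeds; "effort": joint torques, N m; "tool_pos": TCP position; "orientation": TCP orientation; "ft_force": force on the tool from outside, world axes, zero at the start; "torque": the same for the moment, N m; "finger_gap": finger opening in m.
Only numpy, scipy, OpenCV 4.12 (cv2) and the standard library are available. Lean on these libraries where they do the work, as an engineer would, in place of code of your own. Each camera call takes 0.05 s, during which the arm holds its last target.

## Task

Three round black specimen mounts stand on the deck of the flat metal loading tray. With the fingertips, gently push them one at a time through the tray's narrow sprung gate into the slot behind it, each far enough that both brass gate leaves spring shut behind it before the next one enters, so that all three end up upright in the slot behind the shut gate. Slide them only, never pick one up or tip it over, and leave the brass weight, the glass stopper and the timer where they are.

Things in the scene. Friction and masses are not known exactly. Their poses are not given: they have to be found in the camera images.
- tray: Fixed T-shaped grey metal loading tray. Origin on the worktop under the middle of the gate; x points from the deck through the gate along the slot, y left of that, z up. Plate 5 mm thick (mounts stand 5 mm up). Deck x -120..4, y -111..111 mm, with steel fences 4 mm thick, 8 mm above it. Nothing on the tray but the mounts is higher than 13.5 mm above the worktop, so fingertips at 16 mm pass over it all and meet mounts
- gate (a point): Middle of the gate at deck level, on the line between the two leaf hinges (tray frame 0, 0, 5 mm)
- throat (a point): Middle of the gap between the two throat posts at deck level (tray frame -7, 0, 5 mm). The gap is 34 mm wide. Two fences run straight to the posts from tray x -52, y +-107 mm, so they converge like a funnel
- slot_end (a point): Middle of the end stop's inner face at floor level (tray frame 116, 0, 5 mm). The slot runs from the gate to here, open above, same floor level as the deck, 48 mm wide between its walls; it takes the three mounts (90 mm) in single file. A mount in it is pushed on by the next one
- leaf_left (a joint): Left brass gate leaf, 17 mm long, 3 mm thick, 6 to 12 mm above the worktop, upright hinge at tray x 0, y +20.5 mm. 0 rad = shut, across the gate; grows to 1.5 as it swings into the slot, its only way to open. A light spring (0.2 to 0.6 N at the tip) shuts it behind a mount whose centre is some 28 mm or more past the gate
- leaf_right (a joint): Right brass gate leaf, the mirror image, hinge at tray y -20.5 mm; same values
- mount_1: Specimen mount, an upright black cylinder 30 mm in diameter and 22 mm high, about 60 g, with a small oblong polished metal section flush in the top face; origin at the centre of the underside, z up. Starts on the deck. The three mounts may go in any order
- mount_2: Specimen mount, an upright black cylinder 30 mm in diameter and 22 mm high, about 60 g, with a small round polished metal section flush in the top face; origin at the centre of the underside, z up. Starts on the deck. The three mounts may go in any order
- mount_3: Specimen mount, an upright black cylinder 30 mm in diameter and 22 mm high, about 60 g, with a small narrow oblong polished metal section flush in the top face; origin at the centre of the underside, z up. Starts on the deck. The three mounts may go in any order
- cal_weight: Bystander: brass weight, 20 mm wide, 33 mm high, loose on the worktop beside the slot; origin at the centre of its underside
- glass_stopper: Bystander: clear glass stopper, 29 mm wide, 26 mm high, loose on the worktop beside the slot; origin at the centre of its underside
- lab_timer: Bystander: white bench timer, 52 x 66 x 24 mm, loose on the worktop to the right of the tray; origin at the centre of its underside

How it is judged:
On the way, in this order (a step that is already met when the one before it is completed fails the run):
1. one mount is in the slot and the gate has shut behind it (((x of mount_1 in the frame of tray between 0.02 and 0.108 m and y of mount_1 in the frame of tray between -0.012 and 0.012 m) or (x of mount_2 in the frame of tray between 0.02 and 0.108 m and y of mount_2 in the frame of tray between -0.012 and 0.012 m) or (x of mount_3 in the frame of tray between 0.02 and 0.108 m and y of mount_3 in the frame of tray between -0.012 and 0.012 m)) and value of joint each of leaf_left, leaf_right below 0.15 rad), for 0.1 s.
2. a second mount is in the slot and the gate has shut behind it ((((x of mount_1 in the frame of tray between 0.02 and 0.108 m and y of mount_1 in the frame of tray between -0.012 and 0.012 m) and (x of mount_2 in the frame of tray between 0.02 and 0.108 m and y of mount_2 in the frame of tray between -0.012 and 0.012 m)) or ((x of mount_1 in the frame of tray between 0.02 and 0.108 m and y of mount_1 in the frame of tray between -0.012 and 0.012 m) and (x of mount_3 in the frame of tray between 0.02 and 0.108 m and y of mount_3 in the frame of tray between -0.012 and 0.012 m)) or ((x of mount_2 in the frame of tray between 0.02 and 0.108 m and y of mount_2 in the frame of tray between -0.012 and 0.012 m) and (x of mount_3 in the frame of tray between 0.02 and 0.108 m and y of mount_3 in the frame of tray between -0.012 and 0.012 m))) and value of joint each of leaf_left, leaf_right below 0.15 rad), for 0.1 s.
3. the third mount is in the slot and the gate has shut behind it (x of mount_1 in the frame of tray between 0.02 and 0.108 m and y of mount_1 in the frame of tray between -0.012 and 0.012 m and x of mount_2 in the frame of tray between 0.02 and 0.108 m and y of mount_2 in the frame of tray between -0.012 and 0.012 m and x of mount_3 in the frame of tray between 0.02 and 0.108 m and y of mount_3 in the frame of tray between -0.012 and 0.012 m and value of joint each of leaf_left, leaf_right below 0.15 rad), for 0.1 s.
At the end, for the whole second after the job is handed in: All three mounts stand upright (within 0.12 rad) and at rest on the slot floor, centres 20 to 108 mm past the gate and within 12 mm of the slot's middle line, and both gate leaves are shut (below 0.15 rad) (all of step 3 and angle between each of mount_1, mount_2, mount_3's own z axis and vertical below 0.12 rad and height (world z) of each of mount_1, mount_2, mount_3 below 0.008 m and linear speed of each of mount_1, mount_2, mount_3 below 0.02 m/s); the robot touches nothing.
It fails at once if a mount is lifted off the tray (height (world z) of any of mount_1, mount_2, mount_3 above 0.013 m).
It fails at once if a mount is tipped over (angle between any of mount_1, mount_2, mount_3's own z axis and vertical above 0.5 rad).
It fails at once if a mount is squeezed or pressed hard (over 15 N) instead of gently pushed (contact force between the fingers and mount_1 above 15 N or contact force between the fingers and mount_2 above 15 N or contact force between the fingers and mount_3 above 15 N).
It fails at once if the weight, the stopper or the timer is moved by more than 15 mm (distance of any of cal_weight, glass_stopper, lab_timer from where it was at the start of the episode above 0.015 m).
It also fails if it takes over 61 s, if anything falls off the work surface, if the arm or the gripper's body presses on something with over 40 N, if the wrist force passes 120 N, or if a joint passes its speed limit or range.

## Working session

There is one attempt and no reset: what is moved stays moved. The work goes in short steps, Python scripts to look and compute and a tool call to move; the robot and the scene stay as the last step left them, time stands still between calls to the robot, and variables do not carry over. Pictures are saved under pics/ and viewed, and the job is handed in when it is done.

Besides the shell and the picture viewer there is one more tool, called after ">>>" by a JSON object that holds its "api" and its "payload", one argument or row to a line. send_rows: Moves the arm, as the interface text tells. Its arguments: {"type":"object","properties":{"deltas":{"type":"string"},"newtons":{"type":"number"}},"required":["deltas"]}

```bash
mkdir -p pics
python3 - <<'E'
from workcell import r
import cv2,numpy as np
s=r.read_state(); print({k:np.round(v,4).tolist() for k,v in s.items()}, r.pinch_z)
for n in ("top","side","wrist"):
    c=r.camera(n); cv2.imwrite(f"pics/{n}0.png",c["img"])
    print(n,{k:np.round(v,4).tolist() for k,v in c.items() if k!="img"})
E
```

```text
{'time': 0.0, 'joint_pos': [1.2493, 0.0918, 1.2319, 0.0, 1.8198, -0.0567], 'joint_velocities': [-0.0001, 0.0016, 0.0006, -0.0003, -0.0005, -0.0013], 'effort': [0.0013, -45.8729, -41.8024, 0.0002, 0.0117, 0.0], 'tool_pos': [0.1569, 0.5788, 0.2302], 'orientation': [-0.5613, 0.562, 0.429, -0.4302], 'ft_force': [-0.8157, 0.2708, -0.261], 'torque': [0.0155, 0.0675, 0.0169], 'finger_gap': 0.0853} -0.0187
top {'camera_matrix': [[414.1711, 0.0, 278.4605], [0.0, 414.1711, 214.6243], [0.0, 0.0, 1.0]], 'k1': -0.0613, 'xyz': [0.3955, -0.002, 0.9709], 'orientation': [0.7072, 0.0568, -0.0416, -0.7035]}
side {'camera_matrix': [[408.9116, 0.0, 280.038], [0.0, 408.9116, 208.8845], [0.0, 0.0, 1.0]], 'k1': -0.0715, 'xyz': [0.3856, 0.7439, 0.4774], 'orientation': [-0.0908, -0.0402, 0.5076, 0.8558]}
wrist {'camera_matrix': [[301.3684, 0.0, 275.0786], [0.0, 301.3684, 210.1429], [0.0, 0.0, 1.0]], 'k1': -0.0672, 'hand_eye': [[1.0, 0.0003, 0.0008, -0.0008], [0.0007, 0.2648, -0.9643, -0.1428], [-0.0005, 0.9643, 0.2648, 0.0668], [0.0, 0.0, 0.0, 1.0]]}
```

View pics/top0.png

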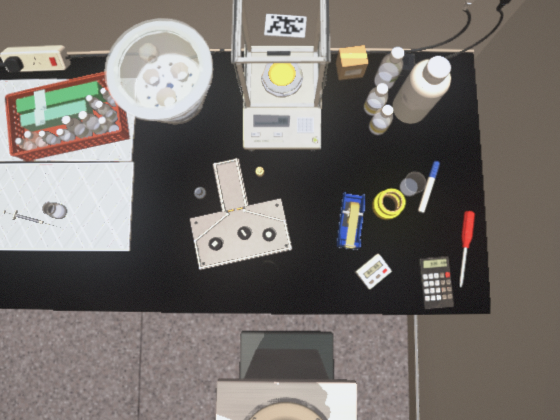

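View pics/side0.png

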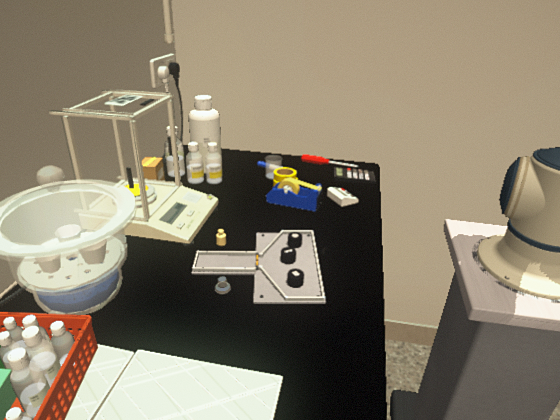

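View pics/wrist0.png

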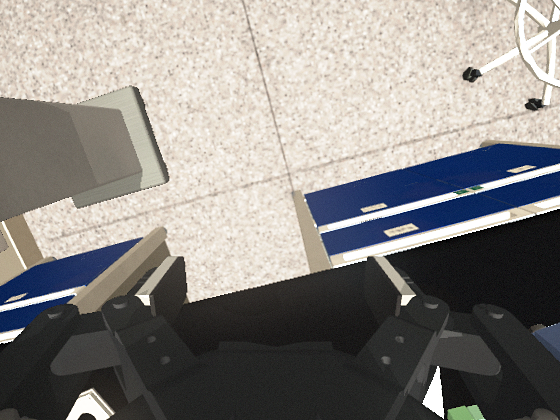

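```bash
cat > h.py <<'E'
import numpy as np,cv2
from scipy.spatial.transform import Rotation as R
def pose(c,st=None):
    if "hand_eye" in c:
        T=np.eye(4);w,x,y,z=st["orientation"];T[:3,:3]=R.from_quat([x,y,z,w]).as_matrix();T[:3,3]=st["tool_pos"]
        M=T@np.array(c["hand_eye"]);return M[:3,:3],M[:3,3]
    w,x,y,z=c["orientation"];return R.from_quat([x,y,z,w]).as_matrix(),np.array(c["xyz"])
def undist(c,uv):
    K=np.array(c["camera_matrix"]);D=np.array([c["k1"],0,0,0,0.])
    return cv2.undistortPoints(np.array(uv,float).reshape(-1,1,2),K,D).reshape(-1,2)
def cast(c,uv,z,st=None):
    Rm,o=pose(c,st);n=undist(c,uv)
    d=np.c_[n[:,0],-n[:,1],-np.ones(len(n))]@Rm.T
    t=(z-o[2])/d[:,2];return o+d*t[:,None]
def proj(c,P,st=None):
    Rm,o=pose(c,st);p=(np.array(P,float).reshape(-1,3)-o)@Rm
    p=np.c_[p[:,0],-p[:,1],-p[:,2]]
    K=np.array(c["camera_matrix"]);D=np.array([c["k1"],0,0,0,0.])
    return cv2.projectPoints(p,np.zeros(3),np.zeros(3),K,D)[0].reshape(-1,2)
E
python3 - <<'E'
import cv2
a=cv2.imread('pics/top0.png')[140:290,170:320];b=cv2.imread('pics/side0.png')[215:315,180:340]
cv2.imwrite('pics/ztop0.png',cv2.resize(a,None,fx=4,fy=4,interpolation=cv2.INTER_CUBIC))
cv2.imwrite('pics/zside0.png',cv2.resize(b,None,fx=5,fy=5,interpolation=cv2.INTER_CUBIC))
E
```

```text
(no output)
```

View pics/ztop0.png

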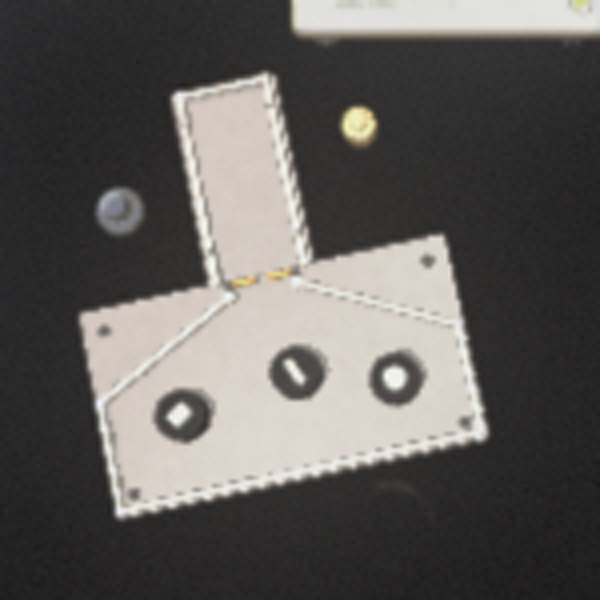

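View pics/zside0.png

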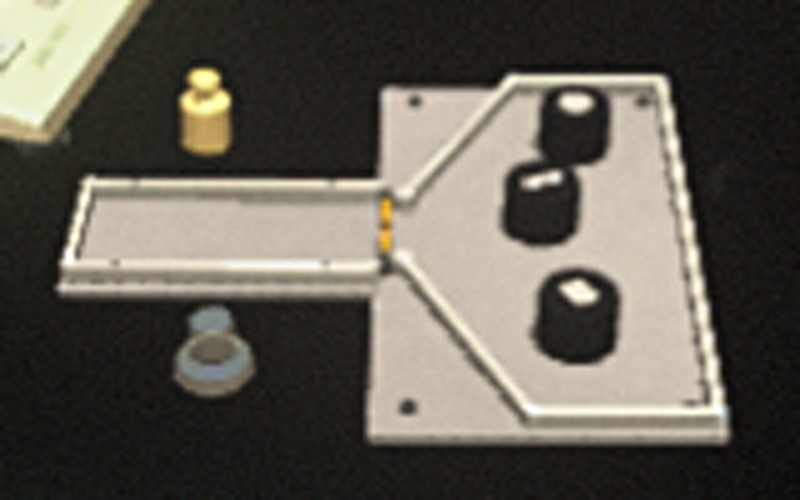

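Run:
```python
from workcell import r
from h import *
from scipy.optimize import least_squares
c=r.camera("top");img=c["img"]
f=lambda U,V:((U+.5)/4-.5+170,(V+.5)/4-.5+140)
# subpixel gate brass etc
px=[f(80,313),f(444,236),f(120,516),f(486,438),f(175,93),f(271,74)]
tr=np.array([[4,111,5],[4,-111,5],[-120,111,9],[-120,-111,9],[120,28,13],[120,-28,13]])/1e3
W=np.array([cast(c,[p],t[2])[0] for p,t in zip(px,tr)])
def g(p):
    C,S=np.cos(p[2]),np.sin(p[2]);X=tr[:,:2]@np.array([[C,S],[-S,C]])+p[:2];return (X-W[:,:2])
s=least_squares(lambda p:g(p).ravel(),[.45,.1,.2]);p=s.x
print("tray",p,np.degrees(p[2]));print((g(p)*1e3).round(1))
np.save("tray.npy",p)
C,S=np.cos(p[2]),np.sin(p[2]);A=np.array([[C,-S],[S,C]])
gray=img.max(2)
roi=np.zeros_like(gray);poly=proj(c,np.c_[(np.array([[-112,104],[-52,104],[-8,17],[-8,-17],[-52,-104],[-112,-104]])/1e3)@A.T+p[:2],np.full(6,.005)])
cv2.fillPoly(roi,[poly.astype(int)],255)
m=((gray<100)&(roi>0)).astype(np.uint8)
n,l,st,ce=cv2.connectedComponentsWithStats(m)
for i in range(1,n):
    if st[i,4]<40: continue
    cn=cv2.findContours((l==i).astype(np.uint8),0,2)[0][0];(u,v),rad=cv2.minEnclosingCircle(cn)
    hull=cv2.convexHull(cn);M=cv2.moments(hull);ctr=(M['m10']/M['m00'],M['m01']/M['m00'])
    w=cast(c,[ctr],.016)[0]; print(ctr,rad,st[i,4],"W",w[:2].round(4),"tray mm",((w[:2]-p[:2])@A*1e3).round(1))
hsv=cv2.cvtColor(img,cv2.COLOR_BGR2HSV)
m=cv2.inRange(hsv,(12,130,100),(35,255,255));m[:200]=0;m[225:]=0
ys,xs=np.nonzero(m[:, :260]);ok=xs>215;w=cast(c,[[xs[ok].mean(),ys[ok].mean()]],.012)[0];print("gate brass",len(xs),((w[:2]-p[:2])@A*1e3).round(1))
for q in [(358,124),(120,210)]:
    w=cast(c,[f(*q)],.02)[0];print(w[:2].round(3),((w[:2]-p[:2])@A*1e3).round(1))
```

```text
tray [0.54285153 0.12121823 0.2162109 ] 12.387972247651678
[[ 0.5  0.6]
 [ 1.3 -0.8]
 [-1.4  2.5]
 [-0.3 -2.3]
 [-0.2 -1.4]
 [ 0.1  1.3]]
(243.86486486486487, 232.84534534534532) 6.21950626373291 94 W [0.4865 0.0991] tray mm [-59.8  -9.5]
(268.5257048092869, 234.4361525704809) 5.90118408203125 74 W [0.4831 0.0418] tray mm [-75.4 -64.8]
(215.10708898944193, 243.51131221719456) 6.3465728759765625 91 W [0.4613 0.1655] tray mm [-70.1  60.7]
gate brass 0 [nan nan]
[0.634 0.065] [ 76.5 -74.1]
[0.582 0.205] [55.8 73.3]<stdin>:28: RuntimeWarning: Mean of empty slice.
  ret = ret.dtype.type(ret / rcount)
```

```bash
cat >> h.py <<'E'
P=np.load("tray.npy")
def Rz(a):
    c,s=np.cos(a),np.sin(a);return np.array([[c,-s],[s,c]])
def t2w(xy): return Rz(P[2])@(np.array(xy,float)/1e3)+P[:2]
def w2t(xy): return (np.array(xy)[...,:2]-P[:2])@Rz(P[2])*1e3
def st_R(st):
    w,x,y,z=st["orientation"];return R.from_quat([x,y,z,w]).as_matrix()
def head(st): # heading of tool -z / +z in tray deg
    z=st_R(st)[:,2];return np.degrees(np.arctan2(z[1],z[0])-P[2])
def show(st):
    print("t",round(st["time"],2),"tray",w2t(st["tool_pos"]).round(1),"z",round(st["tool_pos"][2]*1e3,1),"head(z)",head(st).round(1),"F",np.round(st["ft_force"],1),"gap",round(st["finger_gap"]*1e3,1),"ydown",st_R(st)[2,1].round(4))
def target(st,xy,z,hd):
    """delta in tool axes (mm, deg about y) to tray xy mm, height z mm, heading of tool z"""
    w=np.r_[t2w(xy),z/1e3];d=st_R(st).T@(w-np.array(st["tool_pos"]))*1e3
    a=(head(st)-hd+180)%360-180   # tool y is down: +turn about y lowers heading
    return d.round(1),round(a,1)
E
python3 - <<'E'
from workcell import r
from h import *
s=r.read_state();show(s);print(st_R(s).round(3)); print(s["joint_pos"])
print(target(s,(-90,-10),180,0),target(s,(-90,-10),180,180))
E
```

```text
t 0.2 tray [-278.7  529.8] z 230.6 head(z) 152.4 F [-0.3 -0.5  0.1] gap 85.2 ydown -1.0
[[ 0.262 -0.    -0.965]
 [ 0.965 -0.001  0.262]
 [-0.001 -1.     0.   ]]
[ 1.24927666e+00  9.16035921e-02  1.23143710e+00  3.57874813e-06
  1.81982259e+00 -5.67093880e-02]
(array([-391.2,   51. , -417. ]), np.float64(152.4)) (array([-391.2,   51. , -417. ]), np.float64(-27.6))
```

```bash
cat >> h.py <<'E'
def plan(st,wps,cl):
    """wps: list of (xy tray, z mm, heading, nrows); prints rows of rounded deltas, simulating the rounding"""
    Rm=st_R(st).copy();p=np.array(st["tool_pos"])*1e3;out=[]
    hd=head(st)
    for xy,z,h,n in wps:
        p0=p.copy();h0=hd;w=np.r_[t2w(xy)*1e3,z];dh=(h-h0+180)%360-180 if abs(h-h0)>180 else h-h0
        for i in range(n):
            k=(i+1)/n;tp=p0+(w-p0)*k;d=np.round(Rm.T@(tp-p),1);a=round(hd-(h0+dh*k),1)
            out.append("%g %g %g 0 %g 0 %g"%(d[0],d[1],d[2],a,cl));p=p+Rm@d
            Rm=Rm@R.from_rotvec([0,np.radians(a),0]).as_matrix();hd-=a
    for i in range(0,len(out),10): print("; ".join(out[i:i+10]))
E
python3 - <<'E'
from workcell import r
from h import *
s=r.read_state();plan(s,[((-100,0),200,0,19)],0.7)
E
```

```text
-20.4 1.6 -21.2 0 8 0 0.7; -17.2 1.7 -23.9 0 8 0 0.7; -13.7 1.6 -26 0 8.1 0 0.7; -9.9 1.6 -27.7 0 8 0 0.7; -6 1.7 -28.9 0 8 0 0.7; -1.9 1.6 -29.3 0 8 0 0.7; 2.2 1.6 -29.4 0 8.1 0 0.7; 6.3 1.7 -28.7 0 8 0 0.7; 10.3 1.6 -27.6 0 8 0 0.7; 14 1.6 -25.9 0 8 0 0.7
17.4 1.7 -23.6 0 8.1 0 0.7; 20.7 1.6 -21 0 8 0 0.7; 23.3 1.6 -17.9 0 8 0 0.7; 25.6 1.7 -14.5 0 8 0 0.7; 27.4 1.6 -10.8 0 8 0 0.7; 28.6 1.6 -6.9 0 8.1 0 0.7; 29.3 1.7 -2.7 0 8 0 0.7; 29.4 1.6 1.3 0 8 0 0.7; 29 1.6 5.4 0 8 0 0.7
```

>>> {"api": "send_rows", "payload": {
  "deltas": "-20 1.6 -21 0 8 0 0.75; -17 1.6 -24 0 8 0 0.75; -14 1.6 -26 0 8 0 0.75; -10 1.6 -28 0 8 0 0.75; -6 1.7 -29 0 8 0 0.75; -2 1.6 -29 0 8 0 0.75; 2 1.6 -29 0 8 0 0.75; 6 1.7 -29 0 8 0 0.75; 10 1.6 -28 0 8 0 0.75; 14 1.6 -26 0 8 0 0.75"
}}

```text
time: 1.2
tool_pos: [0.3087, 0.3255, 0.2149]
orientation: [-0.706, 0.706, -0.034, 0.034]
ft_force: [-0.0, -0.2, 0.2]
finger_gap: 0.021
```

>>> {"api": "send_rows", "payload": {
  "deltas": "17 1.7 -24 0 8 0 0.75; 21 1.6 -21 0 8 0 0.75; 23 1.6 -18 0 8 0 0.75; 26 1.7 -14 0 8 0 0.75; 27 1.6 -11 0 8 0 0.75; 29 1.6 -7 0 8 0 0.75; 29 1.7 -3 0 8 0 0.75; 29 1.6 1 0 8 0 0.75; 29 1.6 5 0 8 0 0.75; 0 0 0 0 0 0 0.75"
}}

```text
time: 2.2
tool_pos: [0.4456, 0.0976, 0.1996]
orientation: [-0.551, 0.552, -0.443, 0.443]
ft_force: [-0.5, -0.1, -0.5]
finger_gap: 0.0213
```

Run:
```python
from workcell import r
from h import *
s=r.read_state();show(s);print(np.round(s["joint_pos"],2))
c=r.camera("wrist");cv2.imwrite("pics/w1.png",c["img"])
```

```text
t 2.2 tray [-100.    -2.2] z 199.6 head(z) 0.0 F [-0.5 -0.1 -0.5] gap 21.3 ydown -1.0
[ 0.14 -0.3   1.65 -0.    1.79  1.5 ]
```

View pics/w1.png

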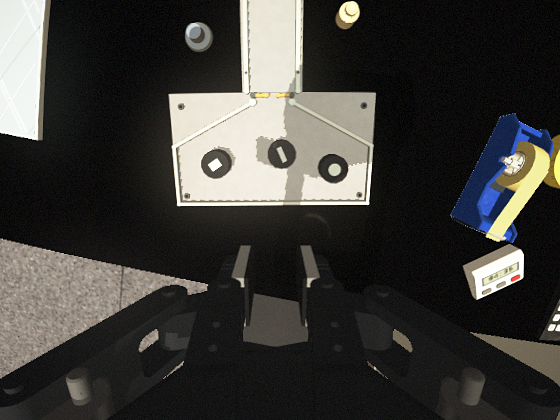

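Run:
```python
from workcell import r
from h import *
s=r.read_state();c=r.camera("wrist");img=c["img"]
pts={"FL":((170,94.5),5),"FR":((376,93.5),5),"RL":((179,205),9),"RR":((369.5,204),9),"leafL_R_mid":((271.5,96),12),"postL":((252.5,102),13),"postR":((292,101),13)}
for k,(u,z) in pts.items(): print(k,w2t(cast(c,[u],z/1e3,s)[0]).round(1))
g=img.max(2);m=((g<70)).astype(np.uint8)
for box in [(200,145,235,182),(265,138,300,170),(315,150,352,185)]:
    x0,y0,x1,y1=box;cn=max(cv2.findContours(m[y0:y1,x0:x1].copy(),0,2)[0],key=cv2.contourArea)
    M=cv2.moments(cv2.convexHull(cn));u=(M['m10']/M['m00']+x0,M['m01']/M['m00']+y0)
    print(u,cv2.boundingRect(cn),w2t(cast(c,[u],.016,s)[0]).round(1))
z=cv2.resize(img[80:215,160:390],None,fx=3.4,fy=3.4,interpolation=cv2.INTER_CUBIC);cv2.imwrite("pics/w1z.png",z)
```

```text
FL [  1.  111.2]
FR [   3.1 -108.8]
RL [-119.9  108.8]
RR [-117.7 -110.2]
leafL_R_mid [-1.6  2.6]
postL [-7.8 22.4]
postR [ -6.6 -18.7]
(224.48994974874373, 157.4246231155779) (13, 4, 20, 22) [-65.  53.]
(283.19495213228896, 153.23382651581085) (5, 1, 27, 29) [-60.3 -10.1]
(334.4697460831983, 167.5940032414911) (5, 4, 30, 28) [-75.3 -66. ]
```

View pics/w1z.png

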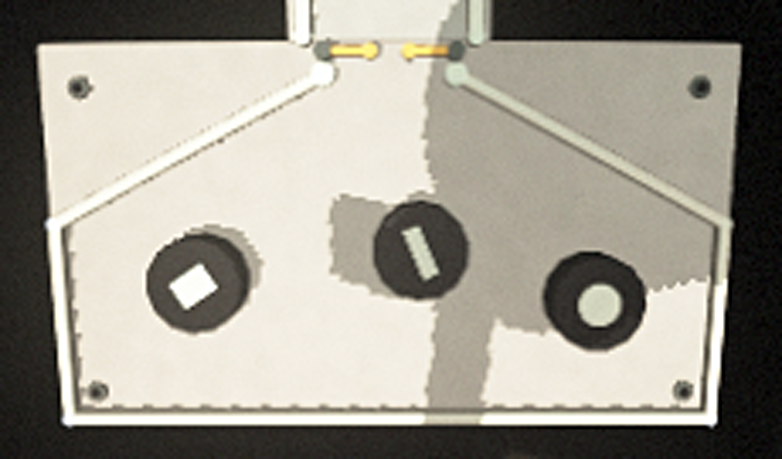

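Run:
```python
from workcell import r
from h import *
s=r.read_state();c=r.camera("wrist")
f=lambda U,V:((U+.5)/3.4-.5+160,(V+.5)/3.4-.5+80)
pts={"FL":((38,44),5),"FR":((741,44),5),"RL":((68,424),9),"RR":((715,424),9),"leafmid":((390,50),12),"postL":((323,73),13),"postR":((456,73),13),"m1":((198,283),20),"m3":((421,250),20),"m2":((595,301),20)}
for k,(u,z) in pts.items(): print(k,w2t(cast(c,[f(*u)],z/1e3,s)[0]).round(1))
```

```text
FL [  2.7 111.6]
FR [   4.3 -109.3]
RL [-119.5  109.1]
RR [-117.9 -109.9]
leafmid [0.  0.9]
postL [-6.9 21.4]
postR [ -6.6 -19.3]
m1 [-70.6  60.8]
m3 [-60.   -9.2]
m2 [-75.4 -64.4]
```

```bash
python3 - <<'E'
from h import *
import numpy as np
p=P.copy(); p[:2]=t2w((0.0,0.6)); p[2]+=np.radians(0.45); np.save("tray.npy",p); print(p)
E
python3 - <<'E'
from workcell import r
from h import *
s=r.read_state();show(s);plan(s,[((-100,-9.5),60,0,5),((-100,-9.5),18,0,4)],0.75)
E
```

```text
[0.54272281 0.12180426 0.22406489]
t 2.35 tray [-100.5    1. ] z 200.3 head(z) 0.1 F [0.2 0.  0.8] gap 21.7 ydown -1.0
2.1 28.1 0.1 0 0 0 0.75; 2.1 28 0.1 0 0 0 0.75; 2.1 28.1 0.1 0 0 0 0.75; 2.2 28.1 0.1 0 0.1 0 0.75; 2.1 28 0.1 0 -0 0 0.75; 0 10.5 0 0 -0 0 0.75; 0 10.5 0 0 -0 0 0.75; 0 10.5 0 0 -0 0 0.75; 0 10.5 0.1 0 -0 0 0.75
```

```bash
cat > m.py <<'E'
from workcell import r
from h import *
import sys
s=r.read_state();c=r.camera("wrist");show(s);s2=r.read_state();show(s2)
img=c["img"];cv2.imwrite("pics/"+sys.argv[1]+".png",img)
z=cv2.resize(img[80:215,160:390],None,fx=3.4,fy=3.4,interpolation=cv2.INTER_CUBIC);cv2.imwrite("pics/"+sys.argv[1]+"z.png",z)
E
python3 m.py w2
```

```text
t 2.35 tray [-100.5    1. ] z 200.3 head(z) 0.1 F [0.2 0.  0.8] gap 21.7 ydown -1.0
t 2.4 tray [-100.5    1.3] z 200.4 head(z) 0.1 F [0.6 0.4 0.5] gap 21.5 ydown -1.0
```

View pics/w2z.png

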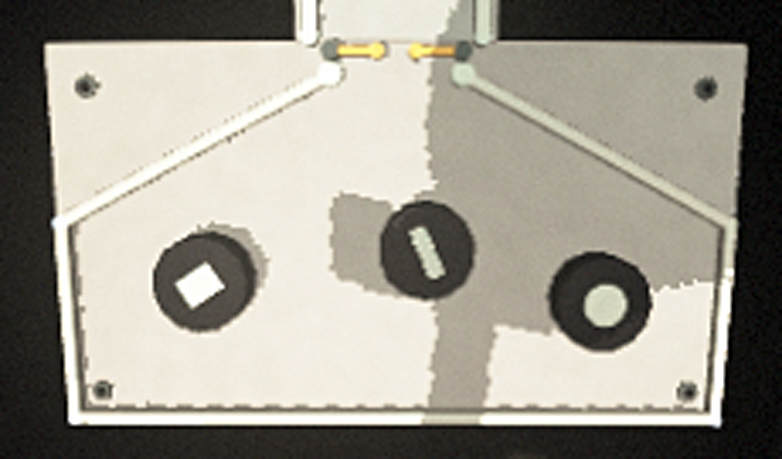

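Run:
```python
from workcell import r
from h import *
from scipy.optimize import least_squares
s=r.read_state();c=r.camera("wrist");show(s)
f=lambda U,V:((U+.5)/3.4-.5+160,(V+.5)/3.4-.5+80)
pts=[((45,44.5),5,(4,111)),((747,44),5,(4,-111)),((75,424),9,(-120,111)),((717,424),9,(-120,-111)),((330,73),13,(-7,20.5)),((464,73),13,(-7,-20.5)),((396.5,50),12,(0,0))]
W=np.array([cast(c,[f(*u)],z/1e3,s)[0] for u,z,_ in pts]);T=np.array([t for *_,t in pts])/1e3
res=lambda p:((T@Rz(p[2]).T+p[:2]-W[:,:2])).ravel()
p=least_squares(res,P).x;print(P,p,"delta in tray",w2t(p[:2]),np.degrees(p[2]-P[2]));print((res(p).reshape(-1,2)*1e3).round(1))
print(w2t(W).round(1))
for u in [(205,283),(427,250),(600,301)]: print(w2t(cast(c,[f(*u)],.02,s)[0]))
```

```text
t 2.4 tray [-100.5    1.3] z 200.4 head(z) 0.1 F [0.6 0.4 0.5] gap 21.5 ydown -1.0
[0.54272281 0.12180426 0.22406489] [0.54321627 0.12129426 0.22572626] delta in tray [ 0.36780684 -0.60689767] 0.09518951144009173
[[ 0.7  0.7]
 [ 0.9 -0.5]
 [-1.4  1.9]
 [-0.4 -2.5]
 [ 0.   0.1]
 [-0.   0.2]
 [ 0.2  0. ]]
[[ 3.300e+00  1.099e+02]
 [ 3.800e+00 -1.109e+02]
 [-1.188e+02  1.080e+02]
 [-1.186e+02 -1.095e+02]
 [-6.700e+00  1.980e+01]
 [-6.600e+00 -2.130e+01]
 [ 1.000e-01 -6.000e-01]]
[-70.2200377   59.54500833]
[-59.97141103 -10.21469437]
[-75.70085131 -65.12083673]
```

```bash
python3 - <<'E'
import numpy as np
np.save("tray.npy",[0.5431,0.1214,0.2250])
E
python3 - <<'E'
from workcell import r
from h import *
s=r.read_state();show(s);plan(s,[((-100,-9.5),60,0,5),((-100,-9.5),18,0,4)],0.75)
E
```

```text
t 2.45 tray [-100.8    2.1] z 200.5 head(z) 0.1 F [-0.9  0.3 -0.3] gap 21.6 ydown -1.0
2.3 28.1 0.1 0 0 0 0.75; 2.4 28.1 0.2 0 0 0 0.75; 2.3 28.1 0.1 0 0 0 0.75; 2.3 28.1 0.2 0 0.1 0 0.75; 2.3 28.1 0.1 0 -0 0 0.75; 0 10.5 0 0 -0 0 0.75; 0 10.5 0 0 -0 0 0.75; 0 10.5 0 0 -0 0 0.75; 0 10.5 0 0 -0 0 0.75
```

>>> {"api": "send_rows", "payload": {
  "deltas": "2.5 28 0 0 0 0 0.75; 2.5 28 0 0 0 0 0.75; 2.5 28 0 0 0 0 0.75; 2.5 28 0 0 0 0 0.75; 2 28 0 0 0 0 0.75; 0 14 0 0 0 0 0.75; 0 14 0 0 0 0 0.75; 0 8 0 0 0 0 0.75; 0 6 0 0 0 0 0.75; 0 0 0 0 0 0 0.75"
}}

```text
time: 3.45
tool_pos: [0.4474, 0.0886, 0.0182]
orientation: [-0.553, 0.553, -0.441, 0.441]
ft_force: [-0.1, 0.9, -0.5]
finger_gap: 0.0211
```

```bash
python3 m.py w3
python3 - <<'E'
from workcell import r
from h import *
c=r.camera("side");img=c["img"];cv2.imwrite("pics/s3.png",cv2.resize(img[180:320,180:380],None,fx=4,fy=4,interpolation=cv2.INTER_CUBIC))
s=r.read_state();show(s)
t=s["tool_pos"];print(proj(c,[t]))
E
```

```text
t 3.45 tray [-100.6  -10.6] z 18.2 head(z) -0.0 F [-0.1  0.9 -0.5] gap 21.1 ydown -1.0
t 3.5 tray [-100.3  -10.7] z 18.8 head(z) -0.1 F [ 0.1 -0.7  0.5] gap 21.0 ydown -1.0
t 3.55 tray [-100.1  -10.8] z 19.2 head(z) -0.1 F [ 0.7 -0.4 -0.1] gap 21.3 ydown -1.0
[[309.16669017 253.81554988]]
```

View pics/s3.png

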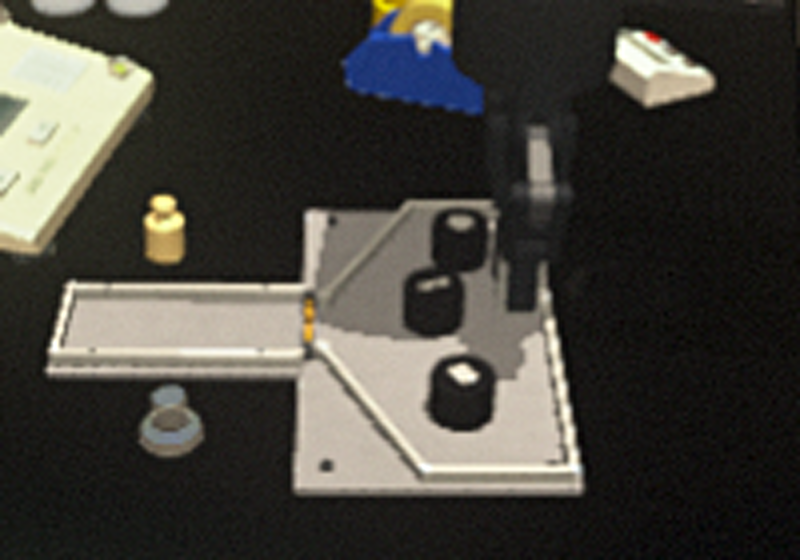

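View pics/w3.png

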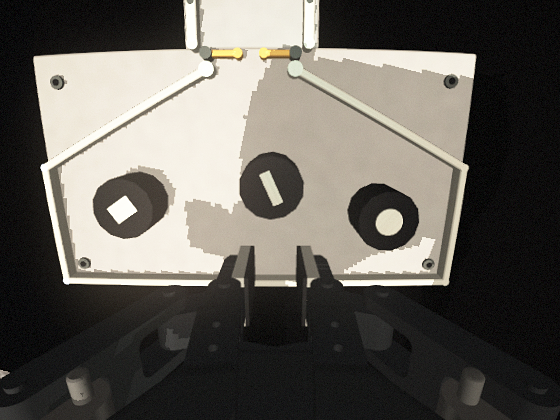

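Run:
```python
from workcell import r
from h import *
s=r.read_state();show(s);c=r.camera("wrist")
for u,z in [((271,184),25),((207,68),13),((295,68),13),((238,53),12),((264,53),12),((249,262),20),((303,262),20)]:print(u,w2t(cast(c,[u],z/1e3,s)[0]).round(1))
plan(s,[((-84,-8.5),15.5,0,5),((-52,0),15.5,0,8)],0.75)
```

```text
t 3.55 tray [-100.1  -10.8] z 19.2 head(z) -0.1 F [ 0.7 -0.4 -0.1] gap 21.3 ydown -1.0
(271, 184) [-58.6  -9.7]
(207, 68) [-6.2 19.7]
(295, 68) [ -6.5 -20.9]
(238, 53) [0.3 5.3]
(264, 53) [ 0.2 -6.6]
(249, 262) [-100.     1.8]
(303, 262) [-100.1  -25.9]
-0.5 0.7 3.2 0 -0 0 0.75; -0.4 0.8 3.2 0 -0 0 0.75; -0.5 0.7 3.3 0 -0 0 0.75; -0.4 0.8 3.2 0 -0 0 0.75; -0.5 0.7 3.2 0 -0.1 0 0.75; -1.1 0 4 0 0 0 0.75; -1 0 4 0 0 0 0.75; -1.1 0 4 0 0 0 0.75; -1 0 4 0 0 0 0.75; -1.1 0 4 0 0 0 0.75
-1.1 0 4 0 0 0 0.75; -1 0 4 0 0 0 0.75; -1.1 0 4 0 0 0 0.75
```

>>> {"api": "send_rows", "payload": {
  "deltas": "-0.5 0.8 3.2 0 0 0 0.75; -0.5 0.8 3.2 0 0 0 0.75; -0.5 0.8 3.2 0 0 0 0.75; -0.5 0.7 3.2 0 0 0 0.75; -0.5 0.7 3.2 0 0 0 0.75; -1 0 4 0 0 0 0.75; -1 0 4 0 0 0 0.75; -1 0 4 0 0 0 0.75; -1 0 4 0 0 0 0.75; -1 0 4 0 0 0 0.75"
}}

```text
time: 4.6
tool_pos: [0.4812, 0.104, 0.0146]
orientation: [-0.553, 0.553, -0.441, 0.441]
ft_force: [-0.5, 0.9, -0.1]
finger_gap: 0.0212
```

>>> {"api": "send_rows", "payload": {
  "deltas": "-1 0 4 0 0 0 0.75; -1 0 4 0 0 0 0.75; -1 0 4 0 0 0 0.75; -0.5 0 4 0 0 0 0.75; 0 0 0 0 0 0 0.75"
}}

```text
time: 5.1
tool_pos: [0.4962, 0.1109, 0.0146]
orientation: [0.553, -0.553, 0.441, -0.441]
ft_force: [-0.4, -0.3, -0.7]
finger_gap: 0.0215
```

```bash
python3 m.py w4
```

```text
t 5.1 tray [-48.1   0.2] z 14.6 head(z) -0.1 F [-0.4 -0.3 -0.7] gap 21.5 ydown -1.0
t 5.15 tray [-48.4   0.2] z 14.6 head(z) -0.1 F [-0.5  0.1 -0.3] gap 21.2 ydown -1.0
```

View pics/w4.png

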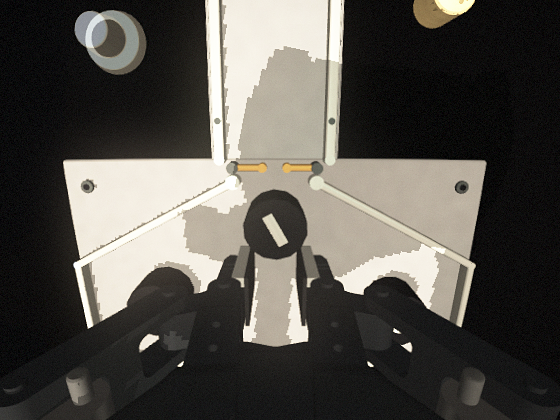

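>>> {"api": "send_rows", "payload": {
  "deltas": "0 -0.8 4 0 0 0 0.75; 0 -0.7 4 0 0 0 0.75; 0 0 4 0 0 0 0.75; 0 0 4 0 0 0 0.75; 0 0 4 0 0 0 0.75; 0 0 4 0 0 0 0.75"
}}

```text
time: 5.75
tool_pos: [0.5192, 0.1161, 0.016]
orientation: [-0.553, 0.553, -0.441, 0.441]
ft_force: [-2.2, -1.2, 0.8]
finger_gap: 0.0212
```

>>> {"api": "send_rows", "payload": {
  "deltas": "0 0 4 0 0 0 0.75; 0 0 4 0 0 0 0.75; 0 0 4 0 0 0 0.75; 0 0 4 0 0 0 0.75; 0 0 4 0 0 0 0.75; 0 0 4 0 0 0 0.75; 0 0 4 0 0 0 0.75; 0 0 4 0 0 0 0.75; 0 0 4 0 0 0 0.75; 0 0 3 0 0 0 0.75"
}}

```text
time: 6.75
tool_pos: [0.5575, 0.1248, 0.0161]
orientation: [0.553, -0.553, 0.441, -0.441]
ft_force: [-0.2, -0.1, 0.1]
finger_gap: 0.0213
```

```bash
python3 m.py w5
```

```text
t 6.75 tray [14.8  0.1] z 16.1 head(z) -0.1 F [-0.2 -0.1  0.1] gap 21.3 ydown -1.0
t 6.8 tray [15.1  0.1] z 16.1 head(z) -0.1 F [-0.3 -0.8  0.2] gap 21.1 ydown -1.0
```

View pics/w5.png

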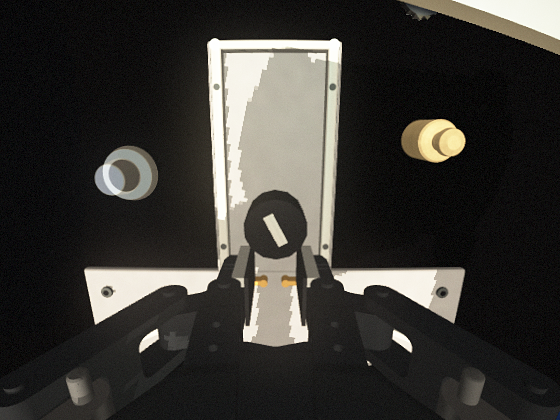

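Run:
```python
from workcell import r
from h import *
s=r.read_state();plan(s,[((5,0),45,0,2),((-98,-98.5),45,57,8),((-98,-98.5),15.5,57,4)],0.75)
```

```text
0 -14.4 -5 0 -0 0 0.75; 0.1 -14.5 -5.1 0 -0.1 0 0.75; 12.3 -0 -12.9 0 -7.1 0 0.75; 10.6 -0 -14.3 0 -7.1 0 0.75; 8.8 -0 -15.5 0 -7.2 0 0.75; 6.8 -0 -16.5 0 -7.1 0 0.75; 4.6 -0 -17.2 0 -7.1 0 0.75; 2.5 -0 -17.6 0 -7.1 0 0.75; 0.3 -0 -17.8 0 -7.1 0 0.75; -1.9 -0 -17.7 0 -7.2 0 0.75
0 7.4 -0 0 0 0 0.75; 0 7.3 -0 0 0 0 0.75; 0 7.4 -0 0 0 0 0.75; 0 7.4 -0 0 0 0 0.75
```

>>> {"api": "send_rows", "payload": {
  "deltas": "0 0 -5 0 0 0 0.75; 0 -14.5 -5 0 0 0 0.75; 0 -14.5 0 0 0 0 0.75; 12 0 -13 0 -7 0 0.75; 11 0 -14 0 -7 0 0.75; 9 0 -15.5 0 -7 0 0.75; 7 0 -16.5 0 -7 0 0.75; 4.5 0 -17 0 -7 0 0.75; 2.5 0 -17.5 0 -7 0 0.75; 0.5 0 -18 0 -7 0 0.75"
}}

```text
time: 7.8
tool_pos: [0.4788, 0.0181, 0.0472]
orientation: [0.687, -0.686, 0.169, -0.171]
ft_force: [0.0, -0.2, -0.3]
finger_gap: 0.0214
```

>>> {"api": "send_rows", "payload": {
  "deltas": "-2 0 -18 0 -7 0 0.75; 0 0 0 0 0 0 0.75; 0 0 0 0 0 0 0.75"
}}

```text
time: 8.1
tool_pos: [0.469, 0.0037, 0.0467]
orientation: [0.695, -0.695, 0.13, -0.132]
ft_force: [0.1, 0.3, 0.2]
finger_gap: 0.0214
```

```bash
python3 m.py w6
python3 - <<'E'
from workcell import r
from h import *
s=r.read_state();print(np.round(s["joint_pos"],2));c=r.camera("top");img=c["img"]
cv2.imwrite("pics/t6.png",cv2.resize(img[140:290,170:320],None,fx=4,fy=4,interpolation=cv2.INTER_CUBIC))
E
```

```text
t 8.1 tray [-98.5 -98.2] z 46.7 head(z) 55.7 F [0.1 0.3 0.2] gap 21.4 ydown -1.0
t 8.15 tray [-98.4 -97.9] z 46.4 head(z) 55.8 F [ 0.5 -0.7 -0.9] gap 21.4 ydown -1.0
[-0.06 -0.23  1.86  0.    1.5   0.31]
```

View pics/w6.png

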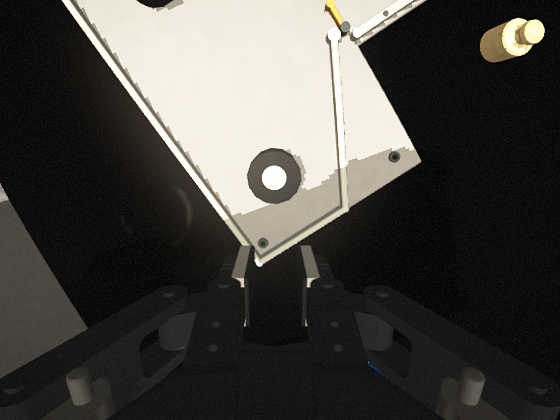

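View pics/t6.png

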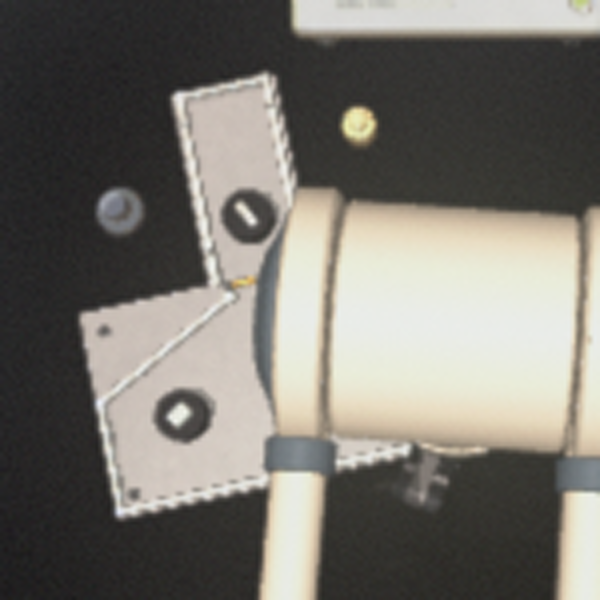

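>>> {"api": "send_rows", "payload": {
  "deltas": "0 10 0 0 0 0 0.75; 0 10 0 0 0 0 0.75; 0 7 0 0 0 0 0.75; 0 3.5 0 0 0 0 0.75; 0 0 4 0 0 0 0.75; 0 0 4 0 0 0 0.75; 0 0 3 0 0 0 0.75; 0 0 3 0 0 0 0.75; 0 0 3 0 0 0 0.75; 0 0 4 0 0 0 0.75"
}}

```text
time: 9.2
tool_pos: [0.476, 0.0235, 0.0146]
orientation: [-0.695, 0.695, -0.13, 0.13]
ft_force: [0.1, -0.7, -0.1]
finger_gap: 0.0215
```

>>> {"api": "send_rows", "payload": {
  "deltas": "-0.2 0 5 0 0 0 0.75; -0.2 0 5 0 0 0 0.75; -0.2 0 5 0 0 0 0.75; -0.2 0 5 0 0 0 0.75; -0.2 0 5 0 0 0 0.75; -0.2 0 5 0 0 0 0.75; -0.2 0 5 0 0 0 0.75; -0.2 0 5 0 0 0 0.75; 0 0 5 0 0 0 0.75; 0 0 5 0 0 0 0.75"
}}

```text
time: 10.2
tool_pos: [0.4926, 0.0709, 0.0146]
orientation: [-0.695, 0.695, -0.13, 0.13]
ft_force: [0.6, -0.2, 1.7]
finger_gap: 0.021
```

```bash
python3 m.py w7
```

```text
t 10.2 tray [-60.5 -38. ] z 14.6 head(z) 55.9 F [ 0.6 -0.2  1.7] gap 21.0 ydown -1.0
t 10.25 tray [-60.2 -37.5] z 14.6 head(z) 56.0 F [-0.5 -0.7 -0.7] gap 21.2 ydown -1.0
```

View pics/w7.png

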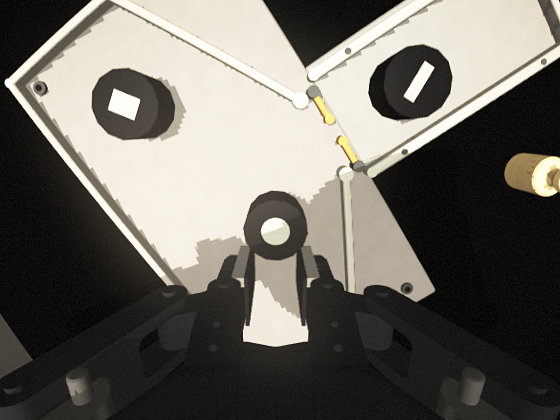

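Run:
```python
from workcell import r
from h import *
s=r.read_state();show(s);plan(s,[((-47.3,-18),15.5,56,5),((-51.8,-24.5),15.5,56,2),((-66,0),15.5,0,7)],0.75)
```

```text
t 10.25 tray [-60.2 -37.5] z 14.6 head(z) 56.0 F [-0.5 -0.7 -0.7] gap 21.2 ydown -1.0
-0 -0.2 4.7 0 -0 0 0.75; -0.1 -0.2 4.6 0 -0 0 0.75; -0 -0.1 4.7 0 -0 0 0.75; -0.1 -0.2 4.7 0 -0 0 0.75; 0 -0.2 4.6 0 -0 0 0.75; -0 -0 -3.9 0 -0 0 0.75; -0.1 -0 -4 0 -0 0 0.75; -3.6 -0 1.8 0 8 0 0.75; -3.9 -0 1.2 0 8 0 0.75; -4 -0 0.7 0 8 0 0.75
-4 -0 0.2 0 8 0 0.75; -4 -0 -0.5 0 8 0 0.75; -4 -0 -1 0 8 0 0.75; -3.7 -0 -1.5 0 8 0 0.75
```

>>> {"api": "send_rows", "payload": {
  "deltas": "0 0 4.7 0 0 0 0.75; 0 0 4.7 0 0 0 0.75; 0 0 4.7 0 0 0 0.75; 0 0 4.7 0 0 0 0.75; 0 0 4.7 0 0 0 0.75; 0 0 -4 0 0 0 0.75; 0 0 -4 0 0 0 0.75; -3.6 0 1.8 0 8 0 0.75; -3.9 0 1.2 0 8 0 0.75; -4 0 0.7 0 8 0 0.75"
}}

```text
time: 11.25
tool_pos: [0.4895, 0.0934, 0.0146]
orientation: [-0.652, 0.652, -0.274, 0.274]
ft_force: [1.3, 0.2, 0.2]
finger_gap: 0.0212
```

>>> {"api": "send_rows", "payload": {
  "deltas": "-4 0 0.2 0 8 0 0.75; -4 0 -0.5 0 8 0 0.75; -4 0 -1 0 8 0 0.75; -3.7 0 -1.5 0 8 0 0.75; 0 0 0 0 0 0 0.75"
}}

```text
time: 11.75
tool_pos: [0.4784, 0.1055, 0.0145]
orientation: [-0.552, 0.552, -0.441, 0.441]
ft_force: [-0.7, 1.0, 0.1]
finger_gap: 0.0215
```

```bash
python3 m.py w8
```

```text
t 11.75 tray [-66.6  -1.1] z 14.5 head(z) -0.1 F [-0.7  1.   0.1] gap 21.5 ydown -1.0
t 11.8 tray [-66.4  -1.2] z 14.6 head(z) 0.1 F [-0.4 -0.2 -0.5] gap 21.2 ydown -1.0
```

View pics/w8.png

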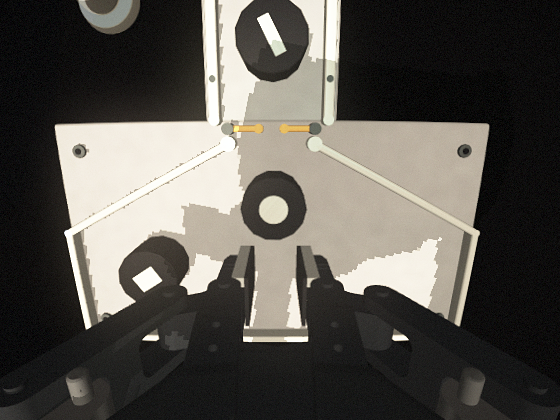

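>>> {"api": "send_rows", "payload": {
  "deltas": "-0.7 -0.7 2 0 0 0 0.75; -0.6 -0.8 2 0 0 0 0.75; 0 0 3 0 0 0 0.75; 0 0 3 0 0 0 0.75; 0 0 4 0 0 0 0.75; 0 0 4 0 0 0 0.75; 0 0 4 0 0 0 0.75; 0 0 4 0 0 0 0.75; 0 0 4 0 0 0 0.75; 0 0 4 0 0 0 0.75"
}}

```text
time: 12.8
tool_pos: [0.5117, 0.1145, 0.016]
orientation: [-0.553, 0.553, -0.441, 0.441]
ft_force: [-2.7, -0.9, 1.3]
finger_gap: 0.0211
```

```bash
python3 m.py w9
```

```text
t 12.8 tray [-32.1   0.3] z 16.0 head(z) -0.1 F [-2.7 -0.9  1.3] gap 21.1 ydown -1.0
t 12.85 tray [-31.6   0.3] z 16.1 head(z) -0.1 F [-1.4 -1.2  1.3] gap 21.6 ydown -1.0
```

View pics/w9.png

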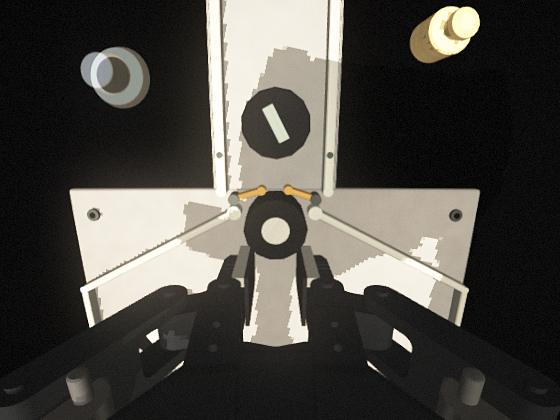

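Leaves opening around mount 2, centred. Carry on to TCP x ≈ 15.

>>> {"api": "send_rows", "payload": {
  "deltas": "0 0 4 0 0 0 0.75; 0 0 4 0 0 0 0.75; 0 0 4 0 0 0 0.75; 0 0 4 0 0 0 0.75; 0 0 4 0 0 0 0.75; 0 0 4 0 0 0 0.75; 0 0 4 0 0 0 0.75; 0 0 4 0 0 0 0.75; 0 0 4 0 0 0 0.75; 0 0 4 0 0 0 0.75"
}}

```text
time: 13.85
tool_pos: [0.5511, 0.1235, 0.016]
orientation: [0.553, -0.553, 0.441, -0.441]
ft_force: [-1.0, -0.2, -0.4]
finger_gap: 0.021
```

>>> {"api": "send_rows", "payload": {
  "deltas": "0 0 4 0 0 0 0.75; 0 0 3 0 0 0 0.75; 0 0 0 0 0 0 0.75"
}}

```text
time: 14.15
tool_pos: [0.5579, 0.125, 0.0161]
orientation: [0.553, -0.553, 0.441, -0.441]
ft_force: [-0.4, 0.4, 0.1]
finger_gap: 0.0214
```

```bash
python3 m.py w10
```

```text
t 14.15 tray [15.2  0.2] z 16.1 head(z) -0.1 F [-0.4  0.4  0.1] gap 21.4 ydown -1.0
t 14.2 tray [15.1  0.2] z 16.1 head(z) -0.1 F [-0.4  0.2 -0.7] gap 21.6 ydown -1.0
```

View pics/w10.png

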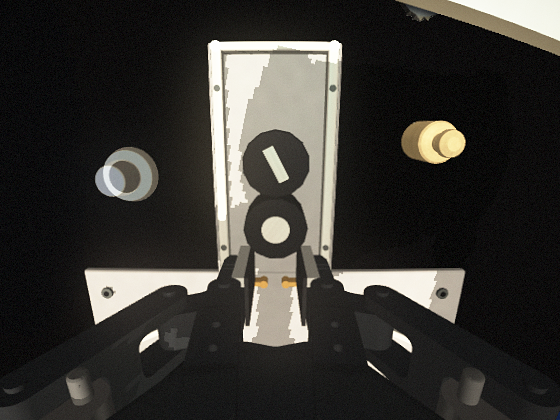

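Run:
```python
from workcell import r
from h import *
s=r.read_state();plan(s,[((9,0),16,0,1),((5,0),45,0,2),((-103,83),45,-35,7)],0.75)
```

```text
0.2 0.1 -6.1 0 -0.1 0 0.75; 0 -14.5 -2 0 0 0 0.75; 0 -14.5 -2 0 0 0 0.75; -11.9 -0 -15.4 0 5 0 0.75; -10.4 -0 -16.4 0 5 0 0.75; -9 -0 -17.2 0 5 0 0.75; -7.5 -0 -18 0 5 0 0.75; -5.9 -0 -18.6 0 5 0 0.75; -4.2 -0 -18.9 0 5 0 0.75; -2.6 -0 -19.3 0 5 0 0.75
```

>>> {"api": "send_rows", "payload": {
  "deltas": "0 0 -6 0 0 0 0.75; 0 -14.5 -2 0 0 0 0.75; 0 -14.5 -2 0 0 0 0.75; -12 0 -15.5 0 5 0 0.75; -10.5 0 -16.5 0 5 0 0.75; -9 0 -17 0 5 0 0.75; -7.5 0 -18 0 5 0 0.75; -6 0 -18.5 0 5 0 0.75; -4 0 -19 0 5 0 0.75; -2.5 0 -19 0 5 0 0.75"
}}

```text
time: 15.2
tool_pos: [0.4241, 0.1801, 0.0471]
orientation: [-0.394, 0.392, -0.587, 0.588]
ft_force: [-0.0, -0.5, 0.5]
finger_gap: 0.0215
```

>>> {"api": "send_rows", "payload": {
  "deltas": "0 0 0 0 0 0 0.75; 0 0 0 0 0 0 0.75"
}}

```text
time: 15.4
tool_pos: [0.425, 0.1798, 0.0467]
orientation: [-0.396, 0.394, -0.586, 0.587]
ft_force: [0.1, 0.8, 0.8]
finger_gap: 0.0215
```

```bash
python3 m.py w11;python3 - <<'E'
from workcell import r
from h import *
s=r.read_state();print(np.round(s["joint_pos"],2));plan(s,[((-103,83),15.5,-35,4),((-90,74),15.5,-35,5),((-87.7,72.4),15.5,-35,1),((-52.7,12.4),15.5,-35,14)],0.75)
E
```

```text
t 15.4 tray [-102.1   83.3] z 46.7 head(z) -34.9 F [0.1 0.8 0.8] gap 21.5 ydown -1.0
t 15.45 tray [-102.   83.] z 46.4 head(z) -35.0 F [ 1.1  0.9 -0.1] gap 21.3 ydown -1.0
[ 0.33 -0.25  1.88 -0.    1.51  2.28]
0.2 7.7 -0.2 0 0 0 0.75; 0.1 7.8 -0.3 0 0 0 0.75; 0.2 7.7 -0.2 0 0 0 0.75; 0.2 7.7 -0.2 0 0 0 0.75; -0 0 3.2 0 0 0 0.75; -0 0 3.1 0 0 0 0.75; -0.1 0 3.2 0 0 0 0.75; 0 0 3.1 0 0 0 0.75; -0 0 3.2 0 0 0 0.75; -0 0 2.8 0 0 0 0.75
2.1 0 4.5 0 0 0 0.75; 2.1 0 4.5 0 0 0 0.75; 2 0 4.5 0 0 0 0.75; 2.1 0 4.5 0 0 0 0.75; 2.1 0.1 4.5 0 0 0 0.75; 2.1 -0 4.5 0 0 0 0.75; 2.1 -0 4.5 0 0 0 0.75; 2 -0 4.5 0 0 0 0.75; 2.1 -0 4.5 0 0 0 0.75; 2.1 0 4.6 0 0 0 0.75
2.1 0 4.5 0 0 0 0.75; 2.1 0 4.5 0 0 0 0.75; 2 0 4.5 0 0 0 0.75; 2.1 0 4.5 0 0 0 0.75
```

View pics/w11.png

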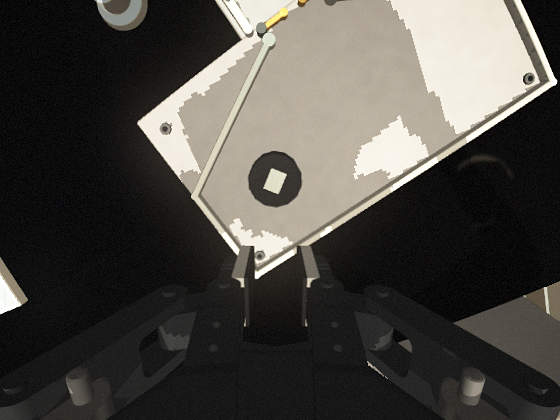

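>>> {"api": "send_rows", "payload": {
  "deltas": "0 10 0 0 0 0 0.75; 0 10 0 0 0 0 0.75; 0 7 0 0 0 0 0.75; 0 3.5 0 0 0 0 0.75; 0 0 3 0 0 0 0.75; 0 0 3 0 0 0 0.75; 0 0 3 0 0 0 0.75; 0 0 3 0 0 0 0.75; 0 0 3 0 0 0 0.75; 0 0 3 0 0 0 0.75"
}}

```text
time: 16.45
tool_pos: [0.4412, 0.1727, 0.0146]
orientation: [0.395, -0.394, 0.587, -0.587]
ft_force: [-0.5, 0.2, -0.5]
finger_gap: 0.0213
```

>>> {"api": "send_rows", "payload": {
  "deltas": "1 0 4 0 0 0 0.75; 2 0 4.5 0 0 0 0.75; 2 0 4.5 0 0 0 0.75; 2 0 4.5 0 0 0 0.75; 2 0 4.5 0 0 0 0.75; 2 0 4.5 0 0 0 0.75; 2 0 4.5 0 0 0 0.75; 2 0 4.5 0 0 0 0.75; 2 0 4.5 0 0 0 0.75; 0 0 0 0 0 0 0.75"
}}

```text
time: 17.45
tool_pos: [0.472, 0.1415, 0.0146]
orientation: [-0.394, 0.394, -0.587, 0.587]
ft_force: [0.6, -0.6, -0.1]
finger_gap: 0.0214
```

```bash
python3 m.py w12
```

```text
t 17.45 tray [-64.8  35.4] z 14.6 head(z) -35.1 F [ 0.6 -0.6 -0.1] gap 21.4 ydown -1.0
t 17.5 tray [-65.   35.7] z 14.6 head(z) -35.1 F [-0.7  0.5  0.8] gap 21.1 ydown -1.0
```

View pics/w12.png

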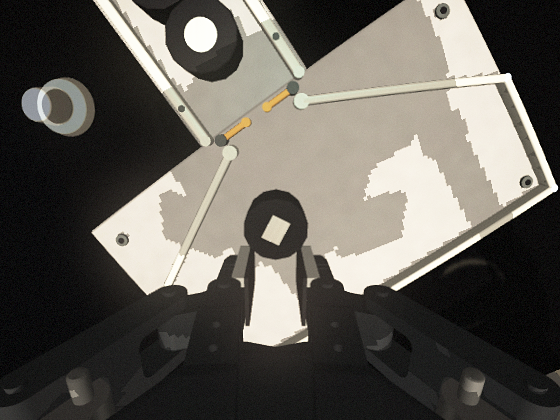

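Run:
```python
from workcell import r
from h import *
s=r.read_state();plan(s,[((-53.5,12.5),14.6,-35,5),((-60,17),14.6,-35,2),((-67,0),14.6,0,5)],0.75)
```

```text
2.5 -0 4.6 0 -0 0 0.75; 2.4 -0 4.5 0 -0 0 0.75; 2.5 -0 4.6 0 -0.1 0 0.75; 2.5 -0 4.5 0 0 0 0.75; 2.5 -0 4.5 0 0 0 0.75; 0 -0 -3.9 0 0 0 0.75; 0 -0 -4 0 0 0 0.75; 3.6 -0 0.8 0 -7 0 0.75; 3.7 -0 0.4 0 -7 0 0.75; 3.6 -0 -0.1 0 -7 0 0.75
3.7 -0 -0.5 0 -7 0 0.75; 3.5 -0 -1 0 -7 0 0.75
```

>>> {"api": "send_rows", "payload": {
  "deltas": "2.5 0 4.5 0 0 0 0.75; 2.5 0 4.5 0 0 0 0.75; 2.5 0 4.5 0 0 0 0.75; 2.5 0 4.5 0 0 0 0.75; 2.5 0 4.5 0 0 0 0.75; 0 0 -4 0 0 0 0.75; 0 0 -4 0 0 0 0.75; 3.6 0 0.8 0 -7 0 0.75; 3.6 0 0.4 0 -7 0 0.75; 3.6 0 0 0 -7 0 0.75"
}}

```text
time: 18.5
tool_pos: [0.4781, 0.1144, 0.0146]
orientation: [0.496, -0.496, 0.504, -0.504]
ft_force: [0.4, -0.8, 0.3]
finger_gap: 0.0215
```

>>> {"api": "send_rows", "payload": {
  "deltas": "3.6 0 -0.5 0 -7 0 0.75; 3.6 0 -1 0 -7 0 0.75; 0 0 0 0 0 0 0.75; 0 0 0 0 0 0 0.75"
}}

```text
time: 18.9
tool_pos: [0.4772, 0.1072, 0.0146]
orientation: [0.552, -0.552, 0.442, -0.442]
ft_force: [-0.2, 0.6, 0.1]
finger_gap: 0.0215
```

```bash
python3 m.py w13
```

```text
t 18.9 tray [-67.4   0.8] z 14.6 head(z) -0.2 F [-0.2  0.6  0.1] gap 21.5 ydown -1.0
t 18.95 tray [-67.4   0.8] z 14.6 head(z) -0.2 F [ 0.1  0.8 -0.3] gap 21.2 ydown -1.0
```

View pics/w13.png

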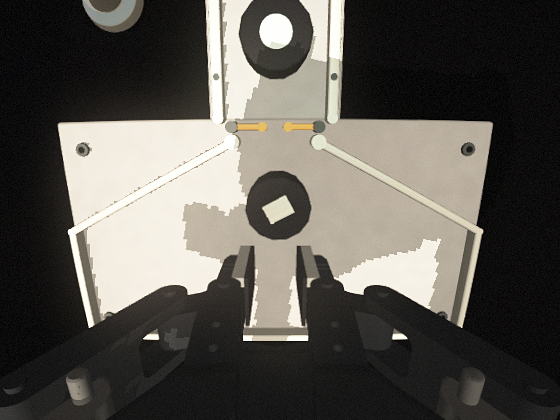

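>>> {"api": "send_rows", "payload": {
  "deltas": "0.3 -0.7 3 0 0.2 0 0.75; 0.3 -0.7 3 0 0 0 0.75; 0 0 3 0 0 0 0.75; 0 0 3 0 0 0 0.75; 0 0 4 0 0 0 0.75; 0 0 4 0 0 0 0.75; 0 0 4 0 0 0 0.75; 0 0 4 0 0 0 0.75; 0 0 4 0 0 0 0.75; 0 0 4 0 0 0 0.75"
}}

```text
time: 19.95
tool_pos: [0.5127, 0.1142, 0.0159]
orientation: [-0.552, 0.552, -0.442, 0.442]
ft_force: [-1.0, 0.3, 0.8]
finger_gap: 0.0211
```

>>> {"api": "send_rows", "payload": {
  "deltas": "0 0 4 0 0 0 0.75; 0 0 4 0 0 0 0.75; 0 0 4 0 0 0 0.75; 0 0 4 0 0 0 0.75; 0 0 4 0 0 0 0.75; 0 0 4 0 0 0 0.75; 0 0 4 0 0 0 0.75; 0 0 4 0 0 0 0.75; 0 0 4 0 0 0 0.75; 0 0 4 0 0 0 0.75"
}}

```text
time: 20.95
tool_pos: [0.5521, 0.123, 0.016]
orientation: [0.552, -0.552, 0.442, -0.442]
ft_force: [-1.2, 0.2, -0.1]
finger_gap: 0.0212
```

>>> {"api": "send_rows", "payload": {
  "deltas": "0 0 3 0 0 0 0.75; 0 0 2 0 0 0 0.75; 0 0 0 0 0 0 0.75"
}}

```text
time: 21.25
tool_pos: [0.5569, 0.1241, 0.016]
orientation: [0.552, -0.552, 0.442, -0.442]
ft_force: [-0.5, -0.1, -0.2]
finger_gap: 0.0211
```

```bash
python3 m.py w14
```

```text
t 21.25 tray [14.  -0.5] z 16.0 head(z) -0.3 F [-0.5 -0.1 -0.2] gap 21.1 ydown -1.0
t 21.3 tray [14.  -0.5] z 16.0 head(z) -0.3 F [0.6 0.3 0.2] gap 21.4 ydown -1.0
```

View pics/w14.png

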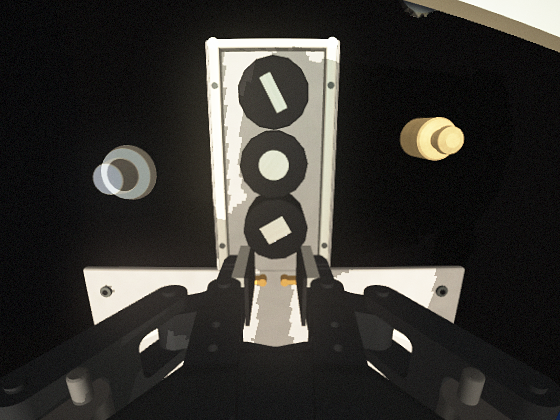

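>>> {"api": "send_rows", "payload": {
  "deltas": "0 0 -5 0 0 0 0.75; 0 0 -10 0 0 0 0.75; 0 -20 -20 0 0 0 0.75; 0 -30 -30 0 0 0 0.75; 0 -30 -30 0 0 0 0.75; 0 -30 -15 0 0 0 0.75; 0 0 0 0 0 0 0.75; 0 0 0 0 0 0 0.75; 0 0 0 0 0 0 0.75"
}}

```text
time: 22.2
tool_pos: [0.4487, 0.0999, 0.1247]
orientation: [-0.552, 0.552, -0.442, 0.442]
ft_force: [-0.0, 0.0, 0.4]
finger_gap: 0.0212
```

```bash
python3 m.py w15
python3 - <<'E'
from workcell import r
from h import *
s=r.read_state();c=r.camera("wrist");img=c["img"];show(s)
a=img[0:180,150:410];a=cv2.resize(a,None,fx=3,fy=3,interpolation=cv2.INTER_CUBIC);cv2.imwrite("pics/w15c.png",a)
m=(img.max(2)<70).astype(np.uint8)
roi=np.zeros_like(m);q=t2w([[5,22],[112,22],[112,-22],[5,-22]][0])
poly=proj(c,np.array([np.r_[t2w(p),.005] for p in [(4,21),(113,21),(113,-21),(4,-21)]]),s).astype(int)
cv2.fillPoly(roi,[poly],1);roi&=m
for cn in cv2.findContours(roi,0,2)[0]:
    if cv2.contourArea(cn)>100: 
        x,y,w,h=cv2.boundingRect(cn);print((x,y,w,h),w2t(cast(c,[(x+w/2,y+h/2)],.018,s)[0]).round(1))
c=r.camera("side");cv2.imwrite("pics/s15.png",cv2.resize(c["img"][215:315,180:340],None,fx=5,fy=5,interpolation=cv2.INTER_CUBIC))
E
```

```text
t 22.2 tray [-96.8   0.1] z 124.7 head(z) -0.3 F [-0.   0.   0.4] gap 21.2 ydown -1.0
t 22.25 tray [-96.9   0.1] z 124.3 head(z) -0.3 F [ 0.8  0.6 -0.1] gap 21.2 ydown -1.0
t 22.25 tray [-96.9   0.1] z 124.3 head(z) -0.3 F [ 0.8  0.6 -0.1] gap 21.2 ydown -1.0
(255, 0, 41, 63) [40.5 -1.7]
```

View pics/w15c.png

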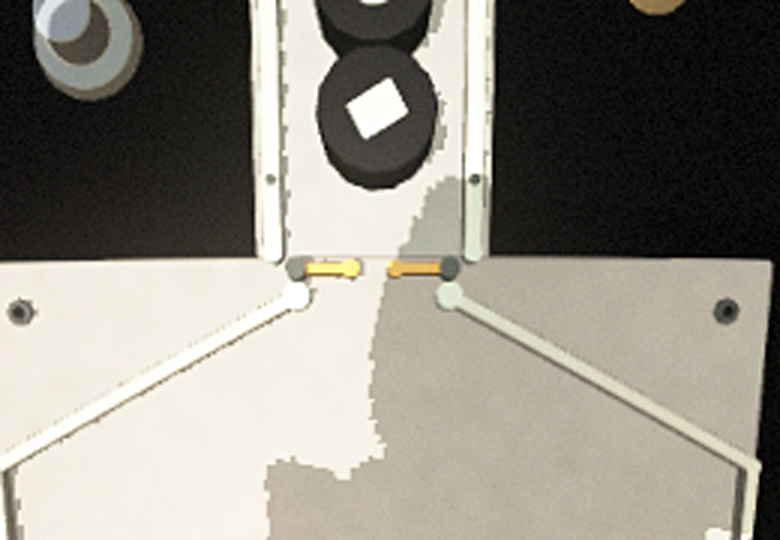

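View pics/s15.png

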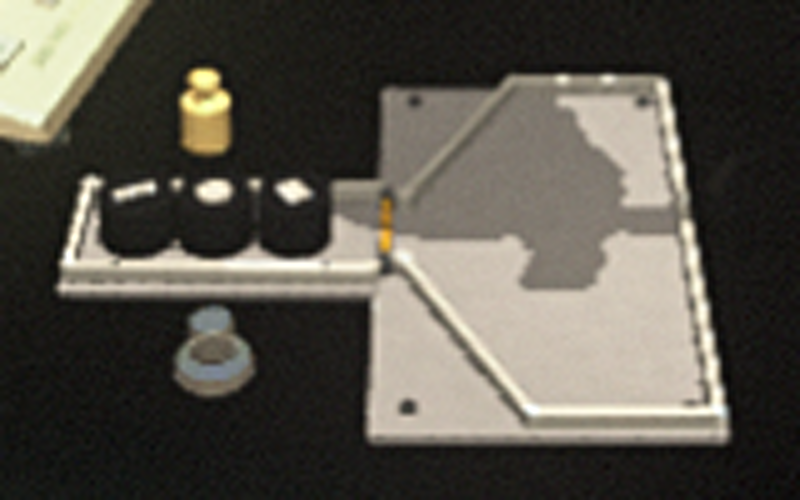

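```bash
python3 -c "
from workcell import r
print(r.job_done())"
```

```text
the job is handed in; nothing more can be done
None
```

All three mounts are in the slot behind the shut gate, and I handed the job in about 22 s into the 61 s limit. No verdict was reported.

I pushed them in one at a time, in the order mount 3, mount 2, mount 1. The fingers were about 21 mm apart, so each mount sat in a two-point cradle. I steered it into line with the gate and slid it straight through the throat to about 36 mm past the gate.

**Mounts and gate:** the last wrist and side pictures show the mounts upright and in single file near the slot's middle line, with both leaves across the gate. From the last finger position, the centres should be near 36, 66 and 96 mm past the gate. An image check across the two visible mounts could not separate them, so it does not confirm each position.

**Bystanders:** in the last side picture the weight and stopper stand where they were at the start. I did not check the timer at the end, but the arm never went near it.

**Forces:** wrist force stayed at about 3 N or less at the points I read it. Finger contact force was not measured directly.

**Arm:** it was clear of everything at hand-in, about 120 mm above the worktop.

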